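Clamp the vial in the shaker through its guard

ROBOT

A 6-joint arm with a two-finger parallel gripper is mounted at the origin on the work surface; the furniture and walls round the work are solid. World frame = base frame: x ahead of the robot, y to its left, z up, the work surface at z = 0. Lengths are in m, angles in rad, forces in N, time in s.
With the tool pointing down it reaches from about 0.35 to 0.95 m from the base axis. Payload 17.4 kg.
Tool frame: the origin (TCP) lies between the finger pads, 19 mm behind the fingertips; this is the grasp point; z points along the fingers, y is the line along which they close (so a half turn about z gives the same grasp; the last joint's range is limited). The gripper opens to 93 mm and grips with 3 to 60 N. Pads are 15 mm wide; open, the fingers measure 128 mm over their backs; the gripper's body (75 mm by 188 mm) begins 65 mm behind the grasp point.
Start: joints at [1.265, 0.116, 1.442, -0, 1.584, -0.038], TCP at [0.179, 0.651, 0.237] pointing down, gripper open.
Joint ranges: [-2.83, 2.83], [-0.83, 2.19], [0.07, 2.5], [-1.14, 4.28], [0.01, 3], [-2.97, 2.97]. Speed limits (rad/s): [1.89, 1.89, 2.22, 3.14, 3.14, 3.14].

INTERFACE

Orientations are given as [roll, pitch, yaw] about the fixed x, y, z axes, in that order (R = Rz(yaw) Ry(pitch) Rx(roll)).
In Python, from station import bot gives the robot as it stands.
- The arm moves only by the tool arm_command, never from a script. Its argument "series" is a list of rows, each a list of 3 entries, a list of its own where there are three numbers: the shift along the world's x, y, z in mm, then the turn, a rotation vector about the world's x, y, z in rad, then the finger opening in mm, from 0 to 93. A call has 1 to 8 rows; each row is the pose to reach, as a shift and turn from the pose commanded when the call began; what a row does not reach only later rows make up. A row lasts 1/12 s, in which the tool goes at most 41.7 mm and 7.16 degrees, less where a joint would pass 70% of its speed; a pose out of reach is approached as far as the arm can. A call with a gripper value outside its range is refused whole. The fingers move at their own pace and stop on an object; "force" is the grip in N (left out, the last holds). Time passes only in rows, so rows that repeat a pose let the fingers close. It gives the time, the measured TCP pose, the force, the opening and the grip force at its end, in the units of the state.
- bot.state(): the state, without advancing time (a new reading comes with each control period).
- bot.read_camera(name): name is "side" or "top"; returns a dict with "color" (384x512x3 uint8, blue, green, red), "z_map" (384x512 float32, m along the optical axis (not along the pixel's ray), 0 where there is no reading), "camera_matrix" (3x3 intrinsics, pixels), "rvec" (rotation vector, rad) and "tvec" (3), from world to camera coordinates, as OpenCV has them. Camera axes: x right, y down, z forward; pixel columns grow to the right and rows downward; lengths in m; the calibration is good to about 2 mm. A picture is of the moment at which its call begins.
- bot.close_job(): hands the job in; it is judged then, once.
The state is a dict: "clock": time; "qpos": joint angles; "joint_vel": joint speeds; "joint_torque": joint torques, N m; "tcp_pos": TCP position; "ee_rot": TCP orientation; "contact_force": force on the tool from outside, world axes, zero at the start; "wrist_torque": the same for the moment, N m; "gripper_width": finger opening in m; "grip_force": force on a finger pad.
Only numpy, scipy, OpenCV 4.12 (cv2) and the standard library are available. Lean on these libraries where they do the work, as an engineer would, in place of code of your own. Each camera call takes 0.05 s, during which the arm holds its last target. There are 200 camera calls.

TASK

Load the shaker: take the vial with the white cap out of the blue rack and stand it upright in the clamp pocket, between the two V-shaped jaws, and let go. Then reach down through the yellow-edged round opening of the clear guard and turn the recessed black knob clockwise until the sprung jaw holds the glass snugly, with about 10 N: not merely touching, never overtightened. Do not lean on the guard, and leave the other two vials standing where they are.

Things in the scene. Friction and masses are not known exactly. Their poses are not given: they have to be found in the camera images.
- white_vial: the vial to load: white, pale cap, 22 mm across, 52 mm tall (cap 18 mm wide from 40 mm up), about 30 g; origin at the centre of its foot, z up. It stands on the bench in one of the rack's holes; 40 mm above the foot is a good height for the TCP to grip it, clear of the rack and of the jaws. Fragile glass
- rack: blue rack, 102 mm (its x) by 70 mm (its y), 16 mm high, fixed; origin at the centre of its underside. Its bottomless holes are 25 mm wide, at x = -31.5, 0, 31.5 and y = -17, 17 mm; three hold vials, and fingers that close along the rack's y clear the neighbours
- amber_vial_a: amber vial with a black cap, same size, in the rack; origin at the centre of its foot; to be left alone
- amber_vial_b: the other amber vial with a black cap; to be left alone
- shaker: bench vial shaker, fixed: white housing 130 mm (x) by 200 mm (y), aluminium deck 50 mm above the bench; origin at the centre of its underside, z up. The clamp pocket is at its -y end, the guarded knob at y = +28 mm. The clamp closes along y
- nest (a point): middle of the clamp pocket, on the deck (50 mm above the bench, axes as the shaker's): the vial's foot goes here. The jaws rise 21 mm above the deck and are 22 mm wide (x): fingers closing along the shaker's x stay clear of them. The vial has 3 to 7.5 mm of room to the fixed jaw at -y (an adjustable stop, set differently each time), 3.7 to 6.5 mm to the sprung jaw at +y
- clamp_jaw: sprung V jaw, rubber-faced; origin on the deck, where the foot centre of a vial touching it would be. Turning the knob clockwise moves it towards the shaker's -y, 7 mm per rad; it slides the vial against the fixed jaw, then its springs (10 N per mm) build up the clamping force, about 60 N per rad of knob. It must not press with more than 25 N
- knob_grip (a point): grip point on the axis of the recessed black knob, 82 mm above the bench, z up; x runs along the knob's wing, 38 mm long, 14 mm thick (y), 37 mm high, its top 13 mm above this point and 15 mm below the guard's top face. Under the wing a round skirt of 21 mm radius, its top 24 mm below this point. Clockwise from above is a falling yaw
- guard: clear plastic guard on the shaker over the knob, open towards the clamp; origin as the shaker's. Its 5 mm top plate, 116 mm (x) by 104 mm (y), has its upper face 110 mm above the bench, and an 80 mm round opening with a yellow edge right above the knob; enter it with partly closed fingers. Light brushing is harmless
- clamp_knob (a joint): turn of the knob, rad, growing clockwise; starts at 0 to 0.4, the jaw bites at 1.3 to 2.0 (often two grasps), end stop 2.7. It stays where left: friction 0.14 N m; each newton of clamping adds 0.007 N m to the resisting twist (10 N: 0.07). At standstill friction may push either way, so compare twists read after like forward moves (say 0.15 rad) with those of the free turn

How it is judged:
By the outcome, as a careful person would: the job done as asked, in the order asked, and still so for the second after the job is handed in, with the robot touching nothing.
It also fails if it takes over 72 s, if anything falls off the work surface, if the arm or the gripper's body presses on something with over 40 N, if the wrist force passes 120 N, or if a joint passes its speed limit or range.

## Working session

There is one attempt and no reset: what is moved stays moved. The work goes in short steps, Python scripts to look and compute and a tool call to move; the robot and the scene stay as the last step left them, time stands still between calls to the robot, and variables do not carry over. Pictures are saved under pics/ and viewed, at most 10 in all, crops included, and the job is handed in when it is done.

Besides the shell and the picture viewer there is one more tool, called after "Call:" by a JSON object that holds its "method" and its "body", one argument or row to a line. arm_command: Moves the arm, as the interface text tells. Its arguments: {"type":"object","properties":{"series":{"type":"array"},"force":{"type":"number"}},"required":["series"]}

```bash
mkdir -p pics; ls
cat > h.py <<'E'
import numpy as np, cv2
from station import bot
def cam(n):
    c=bot.read_camera(n); c['R']=cv2.Rodrigues(np.array(c['rvec'],float))[0]; c['t']=np.array(c['tvec'],float).ravel(); c['K']=np.array(c['camera_matrix'],float); return c
def ray(c,u,v,z):
    d=c['R'].T@np.linalg.solve(c['K'],[u,v,1.]); o=-c['R'].T@c['t']; return o+d*(z-o[2])/d[2]
def proj(c,p):
    q=c['K']@(c['R']@np.array(p)+c['t']); return q[:2]/q[2]
def cloud(c):
    z=c['z_map']; v,u=np.mgrid[:z.shape[0],:z.shape[1]]
    P=np.stack([u,v,np.ones_like(u)],-1)@np.linalg.inv(c['K']).T*z[...,None]
    return (P-c['t'])@c['R']
E
python3 - <<'E'
from h import *
for n in('top','side'):
    c=cam(n); cv2.imwrite(f'pics/{n}0.png',c['color']); print(n,-c['R'].T@c['t'],c['R'][2],c['K'][0,0])
print(bot.state())
E
```

```text
pics
top [ 0.34210071 -0.07857062  0.99506607] [ 0.1553738   0.00111082 -0.98785513] 437.9184779954893
side [ 0.27498263 -0.96312252  0.55000171] [ 0.20844762  0.86483556 -0.45673738] 483.4298738435093
{'clock': 0.1, 'qpos': array([ 1.26519469e+00,  1.16430455e-01,  1.44223823e+00, -5.81342401e-06,
        1.58397449e+00, -3.77586010e-02]), 'joint_vel': array([ 0.00087838, -0.00205995, -0.00186798, -0.00048767, -0.0040425 ,
        0.00212198]), 'joint_torque': array([ 6.57511519e-04, -7.22901106e+01, -6.23860717e+01,  7.79979047e-02,
        2.27949471e-02, -9.17970647e-05]), 'tcp_pos': array([0.17857151, 0.65077245, 0.23675939]), 'ee_rot': array([-3.14054266e+00, -3.38478257e-05,  2.87374953e+00]), 'contact_force': array([0.07491156, 0.59217655, 0.72587291]), 'wrist_torque': array([ 0.00930462, -0.059999  ,  0.00929688]), 'grip_force': 0.0, 'gripper_width': 0.09286062842834003}
```

View pics/top0.png

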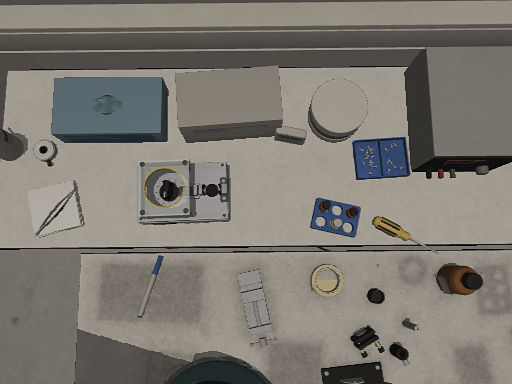

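View pics/side0.png

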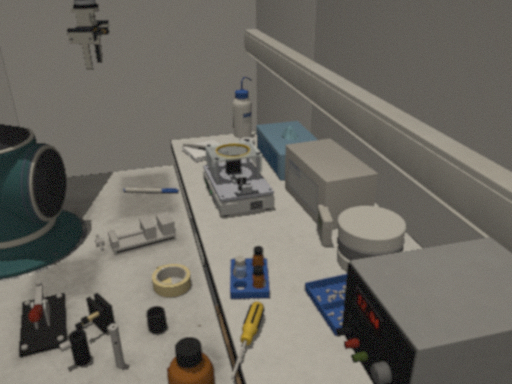

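The top view shows the shaker at about (183,191), with the guard opening near (165,188) and the pocket near (212,190). The rack is at about (336,217). I'll zoom in on both.

Run:
```python
from h import *
c=cam('top'); im=c['color']
a=cv2.resize(im[150:235,130:240],None,fx=5,fy=5,interpolation=cv2.INTER_CUBIC)
b=cv2.resize(im[190:245,300:370],(550,432)[:2],interpolation=cv2.INTER_CUBIC)
b=cv2.resize(im[190:245,300:370],None,fx=3.5,fy=3.5,interpolation=cv2.INTER_CUBIC)
o=np.zeros((425,800,3),np.uint8); o[:,:550]=a; o[:b.shape[0],555:800]=b[:, :245]
s=cam('side'); d=s['color'][245:305,220:280]; d=cv2.resize(d,None,fx=3.8,fy=3.8,interpolation=cv2.INTER_CUBIC); o[195:195+228-0,555:783]=d
cv2.imwrite('pics/crop1.png',o)
hsv=cv2.cvtColor(im,cv2.COLOR_BGR2HSV)
# rack
m=cv2.inRange(hsv,(100,120,60),(125,255,255)); m[:, :300]=0; m[:190]=0
cn=max(cv2.findContours(cv2.morphologyEx(m,cv2.MORPH_CLOSE,np.ones((9,9))),0,2)[0],key=cv2.contourArea)
r=cv2.minAreaRect(cn); bx=cv2.boxPoints(r); W=np.array([ray(c,u,v,.016) for u,v in bx]); print('rack',W.mean(0),[np.linalg.norm(W[i]-W[i-1]) for i in range(4)],[np.arctan2(*(W[i]-W[i-1])[1::-1]) for i in range(4)])
# yellow
m=cv2.inRange(hsv,(20,90,90),(35,255,255)); m[:, :130]=0;m[:,240:]=0;m[:150]=0;m[235:]=0
v,u=np.nonzero(m); e=cv2.fitEllipse(np.c_[u,v].astype(np.float32)); print(e, ray(c,*e[0],.110), len(u))
# cloud stats
P=cloud(c)
for (u,v) in [(212,190),(168,188),(220,205),(324,207),(353,211),(338,223),(336,217)]: print((u,v),P[v,u].round(4))
```

```text
rack [ 0.4434447  -0.26489201  0.016     ] [np.float64(0.10054773515441859), np.float64(0.06948439006094913), np.float64(0.10161224634345695), np.float64(0.06925028274025703)] [np.float64(1.3421919496260708), np.float64(-0.2466668838756977), np.float64(-1.8019753750057004), np.float64(2.8794923532678256)]
((163.3438262939453, 187.06716918945312), (38.77094650268555, 39.95305633544922), 57.839332580566406) [0.49836588 0.10294293 0.11      ] 176
(212, 190) [0.5012 0.0084 0.0516]
(168, 188) [0.4987 0.096  0.0962]
(220, 205) [ 0.4681 -0.0091  0.0511]
(324, 207) [ 0.4618 -0.2352  0.0499]
(353, 211) [ 0.4523 -0.2973  0.0521]
(338, 223) [ 0.4264 -0.2635  0.0537]
(336, 217) [ 0.4429 -0.2662  0.02  ]
```

View pics/crop1.png

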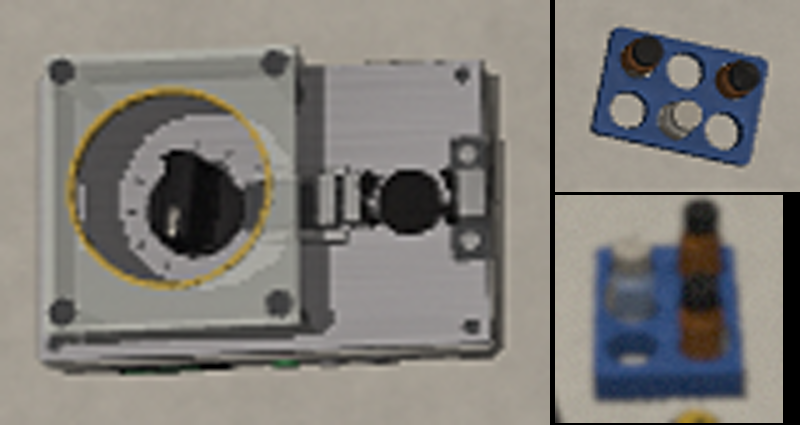

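The top crop shows the guard opening around px (163,187), the black knob around (169,190), and the black pocket pad around (212,190). The white vial is in the rack's lower middle hole at (338,223), with the amber vials on the upper side.

Run:
```python
from h import *
c=cam('top'); im=c['color']; P=cloud(c)
def rect(m,n):
    q=P[m][:,:2].astype(np.float32)
    if len(q)<5: print(n,len(q)); return
    (cx,cy),(w,h),a=cv2.minAreaRect(q*1000); print(n,len(q),'c',(round(cx,1),round(cy,1)),'size',(round(w,1),round(h,1)),'ang',round(a,2),'mean',q.mean(0),'med z',np.median(P[m][:,2]))
x,y,z=P[...,0],P[...,1],P[...,2]
reg=(abs(x-.49)<.1)&(y>-.08)&(y<.2)
rect(reg&(z>.040)&(z<.2),'all')
rect(reg&(z>.104)&(z<.118),'guard')
rect(reg&(z>.046)&(z<.055),'deck')
k=(np.hypot(x-.498,y-.098)<.035)
rect(k&(z>.088)&(z<.102),'wing')
q=P[k&(z>.088)&(z<.102)][:,:2]
if len(q)>3:
    w,v=np.linalg.eigh(np.cov(q.T)); print('wing axis',np.degrees(np.arctan2(v[1,1],v[0,1])),np.sqrt(w)*np.sqrt(12))
rect(k&(z>.052)&(z<.064),'skirt')
j=(abs(x-.5)<.04)&(y<.045)&(y>-.05)
rect(j&(z>.064)&(z<.08),'jaws')
for yy in (j&(z>.064)&(z<.08)&(y>.01), j&(z>.064)&(z<.08)&(y<.01)): rect(yy,'jaw')
# black pad
g=cv2.cvtColor(im,cv2.COLOR_BGR2GRAY)
m=((g<50)&(abs(x-.5)<.03)&(y<.024)&(y>-.006)).astype(np.uint8); 
mm=cv2.moments(m,True); print('pad px',mm['m10']/mm['m00'],mm['m01']/mm['m00'],mm['m00'],ray(c,mm['m10']/mm['m00'],mm['m01']/mm['m00'],.05))
# vial cap
r=(np.hypot(x-.427,y+.261)<.016)&(z>.046)&(z<.06); rect(r,'vialcap')
for n,a in(('a',(.462,-.235)),('b',(.452,-.297))): rect((np.hypot(x-a[0],y-a[1])<.016)&(z>.046)&(z<.06),n)
# side cam vial & guard ring
s=cam('side'); h=cv2.cvtColor(s['color'],cv2.COLOR_BGR2HSV); m=cv2.inRange(h,(20,60,90),(35,255,255)); m[:,:200]=0;m[:,260:]=0;m[:135]=0;m[170:]=0
v,u=np.nonzero(m); 
e=cv2.fitEllipse(np.c_[u,v].astype(np.float32)); print('side ring',e,ray(s,*e[0],.11))
Q=cloud(s); r=(np.hypot(Q[...,0]-.427,Q[...,1]+.261)<.016)&(Q[...,2]>.03)&(Q[...,2]<.07); print(r.sum(),Q[r].min(0),Q[r].max(0))
```

```text
all 5323 c (499.2, 73.1) size (126.3, 196.5) ang 1.94 mean [0.4970876  0.07048603] med z 0.054228963617734154
guard 1727 c (498.3, 101.7) size (116.6, 103.7) ang 2.15 mean [0.4972952  0.10147222] med z 0.11114587233131076
deck 2742 c (499.2, 73.2) size (126.3, 196.3) ang 1.94 mean [0.4988847  0.05414772] med z 0.051112343015505754
wing 125 c (498.2, 101.5) size (14.3, 37.2) ang 83.65 mean [0.4977938  0.10147961] med z 0.09528645950073099
wing axis 175.01631957875725 [0.01421356 0.03709824]
skirt 247 c (501.9, 102.8) size (57.5, 63.7) ang 21.8 mean [0.49885884 0.09736612] med z 0.057339960298035404
jaws 167 c (500.8, 10.0) size (22.9, 67.4) ang 2.27 mean [0.50080943 0.00858295] med z 0.07074544645185268
jaw 83 c (500.3, 33.6) size (22.1, 19.9) ang 0.49 mean [0.4998307  0.03340897] med z 0.06972051574044044
jaw 84 c (501.7, -14.6) size (23.1, 17.7) ang 0.14 mean [ 0.5017764  -0.01594753] med z 0.07128242591417235
pad px 211.21481481481482 190.02962962962962 135.0 [0.50143339 0.01027778 0.05      ]
vialcap 60 c (428.0, -262.6) size (16.9, 17.2) ang 71.28 mean [ 0.4281087 -0.2622944] med z 0.05263143163891722
a 59 c (467.4, -239.8) size (16.8, 16.4) ang 43.72 mean [ 0.46766236 -0.23951757] med z 0.05243989153393404
b 58 c (451.1, -299.5) size (17.4, 15.3) ang 86.2 mean [ 0.45117465 -0.2993238 ] med z 0.05219999313892512
side ring ((232.37228393554688, 150.1177520751953), (12.61511516571045, 32.4779052734375), 88.18608093261719) [0.49915803 0.1013747  0.11      ]
160 [ 0.41892533 -0.27397258  0.03013089] [ 0.4395155  -0.25398915  0.05401982]
```

Geometry checks out against the given sizes: the guard measured 116.6×103.7 mm, the wing 37×14 mm and the cap 17 mm. The knob sits 28 mm from the shaker centre, and the shaker yaw is about 0.035 rad. Next I move towards the rack.

Call:
{"method": "arm_command", "body": {
  "series": [
    [[220,-350,10],[0,0,-0.8],93],
    [[220,-350,10],[0,0,-0.8],93],
    [[220,-350,10],[0,0,-0.8],93],
    [[220,-350,10],[0,0,-0.8],93],
    [[220,-350,10],[0,0,-0.8],93],
    [[220,-350,10],[0,0,-0.8],93],
    [[220,-350,10],[0,0,-0.8],93],
    [[220,-350,10],[0,0,-0.8],93]
  ],
  "force": 10
}}

```text
clock: 0.97
tcp_pos: [0.3564, 0.367, 0.2457]
ee_rot: [3.141, -0.0, 2.07]
contact_force: [0.5, 1.1, -0.5]
gripper_width: 0.0929
grip_force: 0.0
```

Call:
{"method": "arm_command", "body": {
  "series": [
    [[72,-629,-40],[0,0,-0.74],60],
    [[72,-629,-40],[0,0,-0.74],60],
    [[72,-629,-40],[0,0,-0.74],60],
    [[72,-629,-40],[0,0,-0.74],60],
    [[72,-629,-40],[0,0,-0.74],60],
    [[72,-629,-40],[0,0,-0.74],60],
    [[72,-629,-40],[0,0,-0.74],60],
    [[72,-629,-40],[0,0,-0.74],60]
  ]
}}

```text
clock: 1.63
tcp_pos: [0.3933, 0.0364, 0.2247]
ee_rot: [3.14, -0.0, 1.333]
contact_force: [1.1, 0.4, 0.1]
gripper_width: 0.06
grip_force: 0.0
```

Call:
{"method": "arm_command", "body": {
  "series": [
    [[34,-320,-50],[0,0,0],60],
    [[34,-320,-50],[0,0,0],60],
    [[34,-320,-50],[0,0,0],60],
    [[34,-320,-50],[0,0,0],60],
    [[34,-320,-50],[0,0,0],60],
    [[34,-320,-50],[0,0,0],60],
    [[34,-320,-50],[0,0,0],60],
    [[34,-320,-50],[0,0,0],60]
  ]
}}

```text
clock: 2.3
tcp_pos: [0.4273, -0.2845, 0.1739]
ee_rot: [3.142, 0.0, 1.333]
contact_force: [0.2, 0.3, 0.2]
gripper_width: 0.0604
grip_force: 0.0
```

Call:
{"method": "arm_command", "body": {
  "series": [
    [[0.5,22,-20],[0,0,0],55],
    [[0.5,22,-50],[0,0,0],55],
    [[0.5,22,-80],[0,0,0],55],
    [[0.5,22,-105],[0,0,0],55],
    [[0.5,22,-120],[0,0,0],55],
    [[0.5,22,-129],[0,0,0],55],
    [[0.5,22,-133],[0,0,0],55],
    [[0.5,22,-133],[0,0,0],55]
  ]
}}

```text
clock: 2.97
tcp_pos: [0.4283, -0.2597, 0.0414]
ee_rot: [-3.141, -0.0, 1.334]
contact_force: [-0.6, 0.5, -0.2]
gripper_width: 0.0549
grip_force: 0.0
```

Call:
{"method": "arm_command", "body": {
  "series": [
    [[0,0,0],[0,0,0],24],
    [[0,0,0],[0,0,0],24],
    [[0,0,0],[0,0,0],10],
    [[0,0,0],[0,0,0],10],
    [[0,0,0],[0,0,0],10],
    [[0,0,0],[0,0,0],10]
  ],
  "force": 8
}}

```text
clock: 3.47
tcp_pos: [0.4284, -0.2598, 0.0418]
ee_rot: [3.141, 0.0, 1.334]
contact_force: [0.3, -0.3, 1.7]
gripper_width: 0.0205
grip_force: 8.0
```

Call:
{"method": "arm_command", "body": {
  "series": [
    [[0,0,8],[0,0,0],10],
    [[0,0,20],[0,0,0],10],
    [[0,0,40],[0,0,0],10],
    [[0,0,65],[0,0,0],10],
    [[0,0,90],[0,0,0],10],
    [[0,0,110],[0,0,0],10],
    [[0,0,120],[0,0,0],10],
    [[0,0,120],[0,0,0],10]
  ]
}}

```text
clock: 4.13
tcp_pos: [0.429, -0.2602, 0.1646]
ee_rot: [3.138, 0.001, 1.334]
contact_force: [0.4, -0.3, -0.1]
gripper_width: 0.0212
grip_force: 8.0
```

Run:
```python
from h import *
s=cam('side'); st=bot.state(); print(st['tcp_pos'],st['ee_rot'],st['gripper_width'],st['contact_force'])
u,v=proj(s,st['tcp_pos']).astype(int); print(u,v)
cv2.imwrite('pics/held.png',cv2.resize(s['color'][v-40:v+110,u-60:u+60],None,fx=4,fy=4,interpolation=cv2.INTER_CUBIC))
Q=cloud(s);t=st['tcp_pos'];x,y,z=[Q[...,i] for i in range(3)]
for a in(-.042,-.036,-.03,-.024):
    m=(np.hypot(x-t[0],y-t[1])<.018)&(abs(z-t[2]-a)<.003); 
    if m.any(): print(a,m.sum(),Q[m].min(0)-t,Q[m].max(0)-t)
```

```text
[ 0.42855699 -0.25988784  0.162507  ] [3.13979830e+00 6.83593589e-04 1.33377338e+00] 0.021387258913467766 [ 0.44557262 -0.02675329 -1.12733641]
237 203
-0.042 2 [-0.00200044 -0.00961273 -0.03927179] [ 0.00866741 -0.00919282 -0.03925626]
-0.036 33 [-0.00932049 -0.01507822 -0.03887117] [ 0.01143209 -0.00290027 -0.03310522]
-0.03 42 [-0.01018911 -0.0151684  -0.03298964] [ 0.01149662  0.00252573 -0.02716875]
-0.024 43 [-0.00982881 -0.0152501  -0.02696763] [ 0.01214959  0.00263248 -0.0210755 ]
```

View pics/held.png

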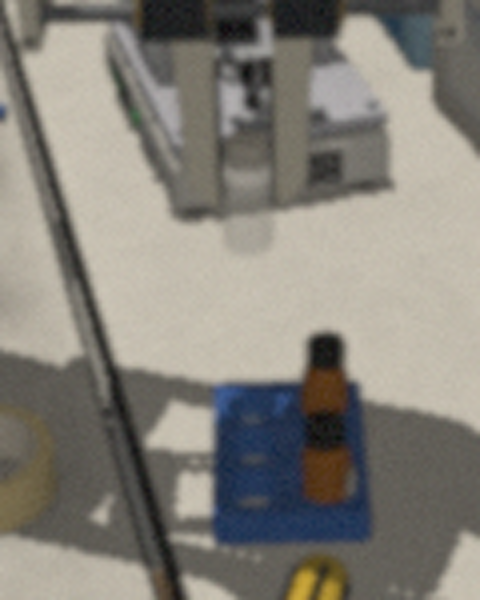

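The vial hangs upright between the fingers, with its foot near crop px (248,245). It sits about 3 mm towards -y of the TCP. Next I carry it to the pocket.

Call:
{"method": "arm_command", "body": {
  "series": [
    [[4,14,5],[0,0,0.02],10],
    [[13,50,5],[0,0,0.06],10],
    [[24,90,5],[0,0,0.1],10],
    [[35,130,5],[0,0,0.14],10],
    [[46,170,5],[0,0,0.18],10],
    [[56,210,5],[0,0,0.22],10],
    [[66,245,5],[0,0,0.25],10],
    [[70,264,5],[0,0,0.272],10]
  ]
}}

```text
clock: 4.85
tcp_pos: [0.4982, 0.0076, 0.1648]
ee_rot: [-3.14, -0.001, 1.609]
contact_force: [0.6, -1.2, -0.2]
gripper_width: 0.0208
grip_force: 8.0
```

Call:
{"method": "arm_command", "body": {
  "series": [
    [[2,8,0],[0,0,0],10],
    [[2,8,0],[0,0,0],10],
    [[2,8,-8],[0,0,0],10],
    [[2,8,-20],[0,0,0],10],
    [[2,8,-20],[0,0,0],10],
    [[2,8,-20],[0,0,0],10]
  ]
}}

```text
clock: 5.35
tcp_pos: [0.4997, 0.0113, 0.1452]
ee_rot: [-3.14, -0.0, 1.604]
contact_force: [-1.1, 0.8, -0.2]
gripper_width: 0.0209
grip_force: 8.0
```

Run:
```python
from h import *
s=cam('side'); st=bot.state(); t=st['tcp_pos'];print(t,st['ee_rot'],st['gripper_width'],st['contact_force'])
Q=cloud(s);x,y,z=[Q[...,i] for i in range(3)]
for a in(-.042,-.036,-.03,-.024):
    m=(np.hypot(x-t[0],y-t[1])<.018)&(abs(z-t[2]-a)<.003); 
    if m.any(): print(a,m.sum(),Q[m].min(0)-t,Q[m].max(0)-t)
u,v=proj(s,t).astype(int)
A=cv2.resize(s['color'][v-40:v+70,u-50:u+50],None,fx=4,fy=4,interpolation=cv2.INTER_CUBIC)
c=cam('top');u,v=proj(c,t).astype(int)
B=cv2.resize(c['color'][v-55:v+55,u-50:u+50],None,fx=4,fy=4,interpolation=cv2.INTER_CUBIC)
cv2.imwrite('pics/over.png',np.hstack([A,B]))
# sanity: jaws in the side view depth
for lo,hi in((.064,.08),):
    m=(abs(x-.5)<.03)&(y<.045)&(y>-.03)&(z>lo)&(z<hi); q=Q[m]; print(np.histogram(q[:,1],12))
```

```text
[0.49998337 0.01143303 0.145974  ] [-3.14067104e+00  4.33545866e-05  1.60428007e+00] 0.020988506658884767 [-0.29902137  0.35941768 -1.19384822]
-0.042 9 [-0.00869712 -0.01259364 -0.04239898] [ 0.00861208 -0.00256224 -0.03935908]
-0.036 24 [-0.01004467 -0.01514897 -0.03899397] [ 0.00815717 -0.00255321 -0.03300505]
-0.03 24 [-0.01063038 -0.01648692 -0.03299989] [ 0.00814086  0.00237937 -0.0272068 ]
-0.024 21 [-0.00952603 -0.013992   -0.02689018] [ 0.00780986  0.00177604 -0.02155565]
(array([34,  8, 11,  5,  0,  0,  0,  0, 22, 16,  7,  9]), array([-0.02588739, -0.02000537, -0.01412335, -0.00824133, -0.00235932,
        0.0035227 ,  0.00940472,  0.01528674,  0.02116876,  0.02705078,
        0.03293279,  0.03881481,  0.04469683]))
```

View pics/over.png

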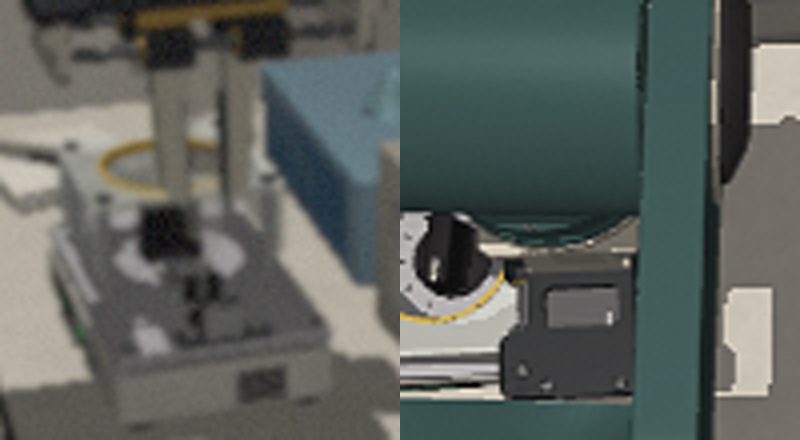

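The side crop shows the vial over the pocket pad between the jaws, and it is still upright. After a small correction I lower it.

Call:
{"method": "arm_command", "body": {
  "series": [
    [[1.4,1.5,0],[0,0,0],10],
    [[1.4,1.5,-10],[0,0,0],10],
    [[1.4,1.5,-25],[0,0,0],10],
    [[1.4,1.5,-38],[0,0,0],10],
    [[1.4,1.5,-46],[0,0,0],10],
    [[1.4,1.5,-50],[0,0,0],10],
    [[1.4,1.5,-51],[0,0,0],10],
    [[1.4,1.5,-51],[0,0,0],10]
  ]
}}

```text
clock: 6.12
tcp_pos: [0.5017, 0.0138, 0.0955]
ee_rot: [-3.141, 0.0, 1.606]
contact_force: [0.3, -0.5, -0.1]
gripper_width: 0.0209
grip_force: 8.0
```

Call:
{"method": "arm_command", "body": {
  "series": [
    [[0,0,-0.7],[0,0,0],10],
    [[0,0,-1.3],[0,0,0],10],
    [[0,0,-1.8],[0,0,0],10],
    [[0,0,-1.8],[0,0,0],10]
  ]
}}

```text
clock: 6.45
tcp_pos: [0.5018, 0.0138, 0.0939]
ee_rot: [3.141, 0.0, 1.606]
contact_force: [-0.5, 0.5, 0.5]
gripper_width: 0.0207
grip_force: 8.0
```

Call:
{"method": "arm_command", "body": {
  "series": [
    [[0,-0.8,-0.5],[0,0,0],10],
    [[0,-0.8,-1],[0,0,0],10],
    [[0,-0.8,-1],[0,0,0],10]
  ]
}}

```text
clock: 6.7
tcp_pos: [0.5017, 0.013, 0.0926]
ee_rot: [-3.142, 0.0, 1.606]
contact_force: [0.1, 1.6, -0.7]
gripper_width: 0.0211
grip_force: 8.0
```

Call:
{"method": "arm_command", "body": {
  "series": [
    [[0,0,-0.5],[0,0,0],10],
    [[0,0,-1],[0,0,0],10],
    [[0,0,-1],[0,0,0],10]
  ]
}}

```text
clock: 6.95
tcp_pos: [0.5018, 0.013, 0.0918]
ee_rot: [3.141, 0.0, 1.606]
contact_force: [0.5, -0.4, 1.1]
gripper_width: 0.0209
grip_force: 8.0
```

Call:
{"method": "arm_command", "body": {
  "series": [
    [[0,0,-0.4],[0,0,0],10],
    [[0,0,-0.8],[0,0,0],10],
    [[0,0,-0.8],[0,0,0],10]
  ]
}}

```text
clock: 7.2
tcp_pos: [0.5019, 0.013, 0.0916]
ee_rot: [3.141, 0.0, 1.606]
contact_force: [-2.1, -0.1, 7.1]
gripper_width: 0.0209
grip_force: 8.0
```

Contact at the expected height. I release and lift away, clear of the jaws.

Call:
{"method": "arm_command", "body": {
  "series": [
    [[0,0,0.4],[0,0,0],10],
    [[0,0,0.4],[0,0,0],24],
    [[0,0,0.4],[0,0,0],32],
    [[0,0,0.4],[0,0,0],32],
    [[0,0,0.4],[0,0,0],32]
  ]
}}

```text
clock: 7.62
tcp_pos: [0.5016, 0.013, 0.0911]
ee_rot: [-3.141, -0.0, 1.606]
contact_force: [-0.4, -1.1, -1.2]
gripper_width: 0.032
grip_force: 0.0
```

Call:
{"method": "arm_command", "body": {
  "series": [
    [[0,0,5],[0,0,0],32],
    [[0,0,20],[0,0,0],32],
    [[0,0,50],[0,0,0],32],
    [[0,0,85],[0,0,0],32],
    [[0,20,90],[0,0,0.12],32],
    [[0,50,90],[0,0,0.24],32],
    [[0,75,90],[0,0,0.36],32],
    [[0,88,90],[0,0,0.48],32]
  ]
}}

```text
clock: 8.28
tcp_pos: [0.5016, 0.103, 0.182]
ee_rot: [3.141, -0.0, 2.092]
contact_force: [-0.1, -0.6, -0.6]
gripper_width: 0.0323
grip_force: 0.0
```

Run:
```python
from h import *
st=bot.state(); print(st['tcp_pos'],st['ee_rot'],st['wrist_torque'])
s=cam('side'); t=np.array([.5014,.0095,.07])
u,v=proj(s,t).astype(int)
A=cv2.resize(s['color'][v-40:v+40,u-45:u+45],None,fx=5,fy=5,interpolation=cv2.INTER_CUBIC)
cv2.imwrite('pics/placed.png',A)
Q=cloud(s);x,y,z=[Q[...,i] for i in range(3)]
for a in(.098,.092,.085,.08,.075):
    m=(np.hypot(x-t[0],y-t[1])<.02)&(abs(z-a)<.003)
    if m.any(): print(a,m.sum(),Q[m].min(0),Q[m].max(0))
```

```text
[0.50157491 0.10302445 0.18195172] [ 3.14073072e+00 -1.80278863e-04  2.09244875e+00] [-0.08518934 -0.03260823 -0.0003387 ]
0.098 21 [ 0.49528849 -0.00144568  0.09546043] [0.51220723 0.0170876  0.1008655 ]
0.092 18 [ 0.49563416 -0.0007502   0.08926821] [0.51184203 0.01234625 0.09448043]
0.085 28 [ 0.49249494 -0.00263915  0.08210516] [0.51367518 0.01814608 0.08774483]
0.08 25 [ 0.49249494 -0.00268836  0.07739659] [0.51336042 0.00988052 0.08298047]
0.075 23 [ 0.49286153 -0.00268836  0.07209948] [0.51424651 0.00949276 0.07790322]
```

View pics/placed.png

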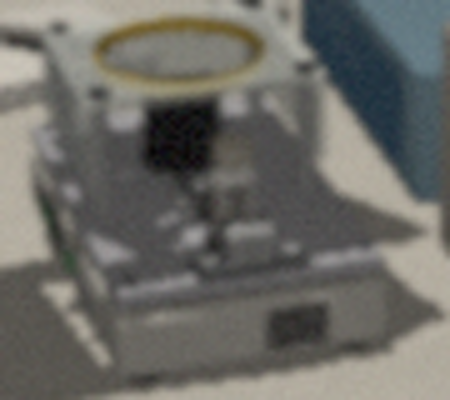

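The vial stands upright in the pocket, at about crop px (230,180). Now for the knob: I rotate above the opening, then descend.

Call:
{"method": "arm_command", "body": {
  "series": [
    [[-3.4,-1.5,0],[0,0,0.12],26],
    [[-3.4,-1.5,0],[0,0,0.24],26],
    [[-3.4,-1.5,0],[0,0,0.36],26],
    [[-3.4,-1.5,0],[0,0,0.48],26],
    [[-3.4,-1.5,0],[0,0,0.6],26],
    [[-3.4,-1.5,0],[0,0,0.72],26],
    [[-3.4,-1.5,0],[0,0,0.84],26],
    [[-3.4,-1.5,0],[0,0,0.95],26]
  ]
}}

```text
clock: 9.0
tcp_pos: [0.4983, 0.0991, 0.1816]
ee_rot: [-3.142, 0.0, 3.04]
contact_force: [-0.3, -0.1, 0.3]
gripper_width: 0.0262
grip_force: 0.0
```

Call:
{"method": "arm_command", "body": {
  "series": [
    [[0,0,-15],[0,0,0],26],
    [[0,0,-35],[0,0,0],26],
    [[0,0,-55],[0,0,0],26],
    [[0,0,-70],[0,0,0],26],
    [[0,0,-85],[0,0,0],26],
    [[0,0,-94],[0,0,0],26],
    [[0,0,-99],[0,0,0],26],
    [[0,0,-99],[0,0,0],26]
  ]
}}

```text
clock: 9.67
tcp_pos: [0.498, 0.0993, 0.0817]
ee_rot: [-3.141, -0.001, 3.035]
contact_force: [-0.0, 0.4, -0.6]
gripper_width: 0.026
grip_force: 0.0
```

Call:
{"method": "arm_command", "body": {
  "series": [
    [[0,2.2,0],[0,0,0],26],
    [[0,2.2,0],[0,0,0],18],
    [[0,2.2,0],[0,0,0],5],
    [[0,2.2,0],[0,0,0],5],
    [[0,2.2,0],[0,0,0],5],
    [[0,2.2,0],[0,0,0],5],
    [[0,2.2,0],[0,0,0],5]
  ],
  "force": 25
}}

```text
clock: 10.25
tcp_pos: [0.4988, 0.103, 0.0833]
ee_rot: [3.139, 0.002, 3.036]
contact_force: [1.4, 11.8, 0.6]
gripper_width: 0.014
grip_force: 24.9
```

```bash
cat > st.py <<'E'
from station import bot
s=bot.state()
for k in('clock','tcp_pos','ee_rot','contact_force','wrist_torque','gripper_width','qpos'): print(k,s[k].round(4) if k!='clock' and k!='gripper_width' else s[k])
E
python3 st.py
```

```text
clock 10.25
tcp_pos [0.4988 0.103  0.0833]
ee_rot [3.1386e+00 1.5000e-03 3.0362e+00]
contact_force [ 1.362  11.8346  0.5649]
wrist_torque [ 2.0879 -0.2259  0.1158]
gripper_width 0.014009489801034246
qpos [ 0.1522 -0.1662  1.973   0.0026  1.3326 -1.3139]
```

Call:
{"method": "arm_command", "body": {
  "series": [
    [[0.3,1.6,0],[0,0,0],5],
    [[0.3,1.6,0],[0,0,0],5],
    [[0.3,1.6,0],[0,0,0],5]
  ]
}}

```text
clock: 10.5
tcp_pos: [0.4989, 0.1033, 0.0832]
ee_rot: [-3.141, 0.001, 3.036]
contact_force: [-1.9, -0.7, 4.4]
gripper_width: 0.014
grip_force: 25.0
```

```bash
python3 st.py
```

```text
clock 10.5
tcp_pos [0.4989 0.1033 0.0832]
ee_rot [-3.1414e+00  9.0000e-04  3.0360e+00]
contact_force [-1.8762 -0.6553  4.3741]
wrist_torque [-0.1628  0.3628  0.1077]
gripper_width 0.014049044223970505
qpos [ 1.5430e-01 -1.6480e-01  1.9719e+00 -5.0000e-04  1.3337e+00 -1.3108e+00]
```

Call:
{"method": "arm_command", "body": {
  "series": [
    [[0,0,0],[0,0,-0.05],5],
    [[0,0,0],[0,0,-0.1],5],
    [[0,0,0],[0,0,-0.15],5],
    [[0,0,0],[0,0,-0.2],5],
    [[0,0,0],[0,0,-0.25],5],
    [[0,0,0],[0,0,-0.3],5],
    [[0,0,0],[0,0,-0.3],5],
    [[0,0,0],[0,0,-0.3],5]
  ]
}}

```text
clock: 11.17
tcp_pos: [0.4988, 0.1032, 0.0832]
ee_rot: [-3.142, 0.001, 2.735]
contact_force: [-2.1, -2.1, 5.8]
gripper_width: 0.0139
grip_force: 25.0
```

```bash
python3 st.py
```

```text
clock 11.1667
tcp_pos [0.4988 0.1032 0.0832]
ee_rot [-3.1415e+00  9.0000e-04  2.7353e+00]
contact_force [-2.1486 -2.1317  5.8185]
wrist_torque [-0.4387  0.424  -0.0862]
gripper_width 0.013896834021811978
qpos [ 1.5410e-01 -1.6490e-01  1.9719e+00 -5.0000e-04  1.3339e+00 -1.0102e+00]
```

Call:
{"method": "arm_command", "body": {
  "series": [
    [[0,0,0],[0,0,-0.05],5],
    [[0,0,0],[0,0,-0.1],5],
    [[0,0,0],[0,0,-0.15],5],
    [[0,0,0],[0,0,-0.15],5],
    [[0,0,0],[0,0,-0.15],5]
  ]
}}

```text
clock: 11.58
tcp_pos: [0.4988, 0.1031, 0.0832]
ee_rot: [-3.142, 0.001, 2.585]
contact_force: [-2.5, -2.2, 6.6]
gripper_width: 0.0139
grip_force: 25.0
```

```bash
python3 st.py
```

```text
clock 11.5833
tcp_pos [0.4988 0.1031 0.0832]
ee_rot [-3.1415e+00  8.0000e-04  2.5853e+00]
contact_force [-2.4604 -2.1925  6.5969]
wrist_torque [-0.4987  0.512  -0.1019]
gripper_width 0.013882211372840169
qpos [ 1.5410e-01 -1.6490e-01  1.9719e+00 -6.0000e-04  1.3339e+00 -8.6020e-01]
```

Call:
{"method": "arm_command", "body": {
  "series": [
    [[0,0,0],[0,0,-0.05],5],
    [[0,0,0],[0,0,-0.1],5],
    [[0,0,0],[0,0,-0.15],5],
    [[0,0,0],[0,0,-0.15],5],
    [[0,0,0],[0,0,-0.15],5]
  ]
}}

```text
clock: 12.0
tcp_pos: [0.4988, 0.1031, 0.0832]
ee_rot: [-3.142, 0.001, 2.435]
contact_force: [-2.8, -2.1, 6.8]
gripper_width: 0.0138
grip_force: 25.0
```

```bash
python3 st.py
```

```text
clock 12.0
tcp_pos [0.4988 0.1031 0.0832]
ee_rot [-3.1415e+00  9.0000e-04  2.4353e+00]
contact_force [-2.8038 -2.0624  6.778 ]
wrist_torque [-0.5731  0.5581 -0.1363]
gripper_width 0.013754404601668142
qpos [ 1.541e-01 -1.649e-01  1.972e+00 -7.000e-04  1.334e+00 -7.102e-01]
```

Call:
{"method": "arm_command", "body": {
  "series": [
    [[0,0,0],[0,0,-0.025],5],
    [[0,0,0],[0,0,-0.05],5],
    [[0,0,0],[0,0,-0.075],5],
    [[0,0,0],[0,0,-0.1],5],
    [[0,0,0],[0,0,-0.125],5],
    [[0,0,0],[0,0,-0.15],5]
  ],
  "force": 30
}}

```text
clock: 12.5
tcp_pos: [0.4988, 0.1031, 0.0832]
ee_rot: [-3.142, 0.001, 2.285]
contact_force: [-3.3, -3.1, 7.0]
gripper_width: 0.014
grip_force: 30.0
```

```bash
python3 st.py
```

```text
clock 12.5
tcp_pos [0.4988 0.1031 0.0832]
ee_rot [-3.1416e+00  9.0000e-04  2.2846e+00]
contact_force [-3.3112 -3.0973  7.0247]
wrist_torque [-0.569   0.7557  0.1263]
gripper_width 0.013981423652837208
qpos [ 1.5410e-01 -1.6490e-01  1.9719e+00 -8.0000e-04  1.3341e+00 -5.5960e-01]
```

Call:
{"method": "arm_command", "body": {
  "series": [
    [[0,0,0],[0,0,-0.025],5],
    [[0,0,0],[0,0,-0.05],5],
    [[0,0,0],[0,0,-0.075],5],
    [[0,0,0],[0,0,-0.1],5],
    [[0,0,0],[0,0,-0.125],5],
    [[0,0,0],[0,0,-0.15],5]
  ]
}}

```text
clock: 13.0
tcp_pos: [0.4987, 0.103, 0.0832]
ee_rot: [-3.142, 0.001, 2.135]
contact_force: [-3.7, -3.5, 7.0]
gripper_width: 0.0137
grip_force: 30.0
```

```bash
python3 st.py
```

```text
clock 13.0
tcp_pos [0.4987 0.103  0.0832]
ee_rot [-3.1416e+00  8.0000e-04  2.1346e+00]
contact_force [-3.66   -3.4991  6.9609]
wrist_torque [-0.6504  0.8467  0.1437]
gripper_width 0.013655324699796795
qpos [ 1.5410e-01 -1.6500e-01  1.9720e+00 -8.0000e-04  1.3343e+00 -4.0950e-01]
```

Call:
{"method": "arm_command", "body": {
  "series": [
    [[0,0,0],[0,0,-0.025],5],
    [[0,0,0],[0,0,-0.05],5],
    [[0,0,0],[0,0,-0.075],5],
    [[0,0,0],[0,0,-0.1],5],
    [[0,0,0],[0,0,-0.125],5],
    [[0,0,0],[0,0,-0.15],5]
  ]
}}

```text
clock: 13.5
tcp_pos: [0.4987, 0.103, 0.0832]
ee_rot: [-3.142, 0.001, 1.985]
contact_force: [-5.0, -3.3, 8.3]
gripper_width: 0.0143
grip_force: 30.0
```

```bash
python3 st.py | grep -E 'ee_rot|wrist'
```

```text
ee_rot [-3.1415e+00  8.0000e-04  1.9846e+00]
wrist_torque [-0.7146  0.9495  0.1455]
```

Call:
{"method": "arm_command", "body": {
  "series": [
    [[0,0,0],[0,0,-0.025],5],
    [[0,0,0],[0,0,-0.05],5],
    [[0,0,0],[0,0,-0.075],5],
    [[0,0,0],[0,0,-0.1],5],
    [[0,0,0],[0,0,-0.125],5],
    [[0,0,0],[0,0,-0.15],5]
  ]
}}

```text
clock: 14.0
tcp_pos: [0.4986, 0.103, 0.0832]
ee_rot: [-3.141, 0.001, 1.835]
contact_force: [-4.9, -3.4, 7.8]
gripper_width: 0.0139
grip_force: 30.0
```

```bash
python3 st.py | grep -E 'ee_rot|wrist'
```

```text
ee_rot [-3.1414e+00  8.0000e-04  1.8345e+00]
wrist_torque [-0.739   1.078   0.1681]
```

Call:
{"method": "arm_command", "body": {
  "series": [
    [[0,0,0],[0,0,-0.025],5],
    [[0,0,0],[0,0,-0.05],5],
    [[0,0,0],[0,0,-0.075],5],
    [[0,0,0],[0,0,-0.1],5]
  ]
}}

```text
clock: 14.33
tcp_pos: [0.4986, 0.103, 0.0832]
ee_rot: [-3.141, 0.001, 1.735]
contact_force: [-5.6, -3.9, 8.5]
gripper_width: 0.0136
grip_force: 30.0
```

```bash
python3 st.py | grep -E 'ee_rot|wrist'
python3 - <<'E'
from h import *
s=cam('side');Q=cloud(s);x,y,z=[Q[...,i] for i in range(3)]
m=(np.hypot(x-.502,y-.007)<.025)&(abs(z-.08)<.008)
print(m.sum(),np.percentile(Q[m],[3,50,97],axis=0).round(4))
E
```

```text
ee_rot [-3.1415e+00  8.0000e-04  1.7346e+00]
wrist_torque [-0.7737  1.1309  0.1576]
68 [[ 0.4932 -0.0063  0.0722]
 [ 0.5012 -0.0016  0.0802]
 [ 0.5119  0.007   0.0878]]
```

Call:
{"method": "arm_command", "body": {
  "series": [
    [[0,0,0],[0,0,-0.025],5],
    [[0,0,0],[0,0,-0.05],5],
    [[0,0,0],[0,0,-0.075],5],
    [[0,0,0],[0,0,-0.1],5]
  ]
}}

```text
clock: 14.72
tcp_pos: [0.4985, 0.103, 0.0832]
ee_rot: [-3.141, 0.001, 1.635]
contact_force: [-6.2, -3.6, 9.5]
gripper_width: 0.0136
grip_force: 30.0
```

```bash
python3 st.py | grep -E 'ee_rot|wrist'
```

```text
ee_rot [-3.1415e+00  8.0000e-04  1.6346e+00]
wrist_torque [-0.7668  1.2499  0.0979]
```

Call:
{"method": "arm_command", "body": {
  "series": [
    [[0,0,0],[0,0,-0.025],5],
    [[0,0,0],[0,0,-0.05],5],
    [[0,0,0],[0,0,-0.075],5],
    [[0,0,0],[0,0,-0.1],5]
  ]
}}

```text
clock: 15.05
tcp_pos: [0.4985, 0.103, 0.0832]
ee_rot: [-3.142, 0.001, 1.535]
contact_force: [-6.7, -3.2, 8.8]
gripper_width: 0.014
grip_force: 30.0
```

```bash
python3 st.py | grep -E 'ee_rot|wrist';  python3 - <<'E'
from h import *
s=cam('side');Q=cloud(s);x,y,z=[Q[...,i] for i in range(3)]
m=(np.hypot(x-.502,y-.007)<.025)&(abs(z-.08)<.008)
print(m.sum(),np.percentile(Q[m],[3,50,97],axis=0).round(4))
E
```

```text
ee_rot [-3.1415e+00  8.0000e-04  1.5346e+00]
wrist_torque [-0.7121  1.3305  0.1713]
64 [[ 0.4928 -0.0078  0.0729]
 [ 0.5    -0.0034  0.0804]
 [ 0.5116  0.0086  0.0872]]
```

Call:
{"method": "arm_command", "body": {
  "series": [
    [[0,0,0],[0,0,-0.025],5],
    [[0,0,0],[0,0,-0.05],5],
    [[0,0,0],[0,0,-0.075],5],
    [[0,0,0],[0,0,-0.1],5]
  ]
}}

```text
clock: 15.43
tcp_pos: [0.4985, 0.103, 0.0832]
ee_rot: [-3.141, 0.001, 1.435]
contact_force: [-5.8, -4.6, 8.5]
gripper_width: 0.0136
grip_force: 30.0
```

```bash
cat > vy.py <<'E'
from h import *
st=bot.state(); print(st['ee_rot'][2].round(4),st['wrist_torque'].round(4))
s=cam('side');Q=cloud(s);x,y,z=[Q[...,i] for i in range(3)]
m=(np.hypot(x-.502,y-.004)<.025)&(abs(z-.08)<.008)
print(m.sum(),np.percentile(Q[m],[3,50,97],axis=0).round(4)[:,1])
E
python3 vy.py
```

```text
1.4346 [-0.7362  1.3373  0.118 ]
63 [-0.0081 -0.0038  0.0055]
```

Call:
{"method": "arm_command", "body": {
  "series": [
    [[0,0,0],[0,0,-0.025],5],
    [[0,0,0],[0,0,-0.05],5],
    [[0,0,0],[0,0,-0.075],5],
    [[0,0,0],[0,0,-0.1],5]
  ]
}}

```text
clock: 15.82
tcp_pos: [0.4985, 0.103, 0.0832]
ee_rot: [-3.141, 0.001, 1.335]
contact_force: [-6.2, -4.6, 9.3]
gripper_width: 0.014
grip_force: 30.0
```

```bash
python3 vy.py
```

```text
1.3345 [-0.699   1.4161  0.1746]
65 [-0.0087 -0.0046  0.0024]
```

Call:
{"method": "arm_command", "body": {
  "series": [
    [[0,0,0],[0,0,-0.025],5],
    [[0,0,0],[0,0,-0.05],5]
  ]
}}

```text
clock: 16.03
tcp_pos: [0.4984, 0.103, 0.0832]
ee_rot: [-3.141, 0.001, 1.285]
contact_force: [-6.9, -4.4, 8.8]
gripper_width: 0.0134
grip_force: 30.0
```

```bash
python3 st.py | grep -E 'wrist'
```

```text
wrist_torque [-0.6552  1.4738  0.1475]
```

Call:
{"method": "arm_command", "body": {
  "series": [
    [[0,0,0],[0,0,-0.025],5]
  ]
}}

```text
clock: 16.12
tcp_pos: [0.4984, 0.103, 0.0832]
ee_rot: [-3.141, 0.001, 1.26]
contact_force: [-6.9, -2.5, 8.4]
gripper_width: 0.0139
grip_force: 30.0
```

```bash
python3 st.py | grep -E 'wrist'
```

```text
wrist_torque [-0.6829  1.4735  0.1569]
```

Call:
{"method": "arm_command", "body": {
  "series": [
    [[0,0,0],[0,0,-0.025],5]
  ]
}}

```text
clock: 16.2
tcp_pos: [0.4984, 0.103, 0.0832]
ee_rot: [-3.141, 0.001, 1.235]
contact_force: [-7.1, -3.1, 9.9]
gripper_width: 0.0139
grip_force: 30.0
```

```bash
python3 st.py | grep -E 'ee_rot|wrist'
```

```text
ee_rot [-3.1414e+00  9.0000e-04  1.2346e+00]
wrist_torque [-0.6227  1.5557  0.1143]
```

Call:
{"method": "arm_command", "body": {
  "series": [
    [[0,0,0],[0,0,-0.025],5],
    [[0,0,0],[0,0,-0.05],5]
  ]
}}

```text
clock: 16.37
tcp_pos: [0.4984, 0.103, 0.0832]
ee_rot: [-3.141, 0.001, 1.185]
contact_force: [-7.4, -2.7, 9.0]
gripper_width: 0.0136
grip_force: 30.0
```

```bash
python3 st.py | grep -E 'wrist'
```

```text
wrist_torque [-0.6563  1.5135  0.184 ]
```

Call:
{"method": "arm_command", "body": {
  "series": [
    [[0,0,0],[0,0,-0.025],5]
  ]
}}

```text
clock: 16.45
tcp_pos: [0.4984, 0.103, 0.0832]
ee_rot: [-3.141, 0.001, 1.16]
contact_force: [-7.4, -2.8, 9.5]
gripper_width: 0.0139
grip_force: 30.0
```

```bash
python3 st.py | grep -E 'wrist'
```

```text
wrist_torque [-0.6756  1.5655  0.1758]
```

Call:
{"method": "arm_command", "body": {
  "series": [
    [[0,0,0],[0,0,-0.025],5]
  ]
}}

```text
clock: 16.53
tcp_pos: [0.4984, 0.103, 0.0832]
ee_rot: [-3.141, 0.001, 1.135]
contact_force: [-7.5, -2.8, 9.2]
gripper_width: 0.0139
grip_force: 30.0
```

```bash
python3 vy.py
```

```text
1.1346 [-0.6446  1.5873  0.1228]
67 [-0.0116 -0.0064  0.0014]
```

Call:
{"method": "arm_command", "body": {
  "series": [
    [[0,0,0],[0,0,-0.025],5],
    [[0,0,0],[0,0,-0.05],5]
  ]
}}

```text
clock: 16.75
tcp_pos: [0.4984, 0.1031, 0.0832]
ee_rot: [-3.141, 0.001, 1.085]
contact_force: [-7.6, -3.2, 9.5]
gripper_width: 0.0135
grip_force: 30.0
```

```bash
python3 st.py | grep -E 'wrist'
```

```text
wrist_torque [-0.6232  1.6155  0.1332]
```

Call:
{"method": "arm_command", "body": {
  "series": [
    [[0,0,0],[0,0,-0.02],5]
  ]
}}

```text
clock: 16.83
tcp_pos: [0.4984, 0.103, 0.0832]
ee_rot: [-3.141, 0.001, 1.064]
contact_force: [-7.5, -3.1, 9.4]
gripper_width: 0.0137
grip_force: 30.0
```

```bash
python3 st.py | grep -E 'wrist'
```

```text
wrist_torque [-0.609   1.5401  0.1441]
```

Call:
{"method": "arm_command", "body": {
  "series": [
    [[0,0,0],[0,0,-0.02],5]
  ]
}}

```text
clock: 16.92
tcp_pos: [0.4984, 0.1031, 0.0832]
ee_rot: [-3.141, 0.001, 1.045]
contact_force: [-7.9, -3.1, 9.4]
gripper_width: 0.0139
grip_force: 30.0
```

```bash
python3 vy.py
```

```text
1.0449 [-0.5847  1.6015  0.147 ]
70 [-0.012  -0.0063  0.003 ]
```

Call:
{"method": "arm_command", "body": {
  "series": [
    [[0,0,0],[0,0,-0.02],5],
    [[0,0,0],[0,0,-0.04],5]
  ]
}}

```text
clock: 17.13
tcp_pos: [0.4984, 0.1031, 0.0832]
ee_rot: [-3.141, 0.001, 1.005]
contact_force: [-8.2, -2.5, 9.2]
gripper_width: 0.0141
grip_force: 30.0
```

```bash
python3 st.py | grep -E 'wrist'
```

```text
wrist_torque [-0.6254  1.6196  0.232 ]
```

Call:
{"method": "arm_command", "body": {
  "series": [
    [[0,0,0],[0,0,-0.02],5]
  ]
}}

```text
clock: 17.22
tcp_pos: [0.4984, 0.1031, 0.0832]
ee_rot: [-3.142, 0.001, 0.985]
contact_force: [-7.6, -2.6, 9.2]
gripper_width: 0.014
grip_force: 30.0
```

```bash
python3 st.py | grep -E 'wrist'
```

```text
wrist_torque [-0.5857  1.6158  0.1167]
```

Call:
{"method": "arm_command", "body": {
  "series": [
    [[0,0,0],[0,0,-0.02],5]
  ]
}}

```text
clock: 17.3
tcp_pos: [0.4983, 0.1031, 0.0832]
ee_rot: [-3.141, 0.001, 0.965]
contact_force: [-7.9, -3.5, 9.1]
gripper_width: 0.0139
grip_force: 30.0
```

```bash
python3 vy.py
python3 - <<'E'
from h import *
s=cam('side'); u,v=proj(s,[.5014,.0,.07]).astype(int)
A=cv2.resize(s['color'][v-45:v+35,u-45:u+45],None,fx=6,fy=6,interpolation=cv2.INTER_CUBIC)
cv2.imwrite('pics/turn.png',A)
E
```

```text
0.9649 [-0.5807  1.6193  0.2072]
69 [-0.0154 -0.0061  0.0019]
```

View pics/turn.png

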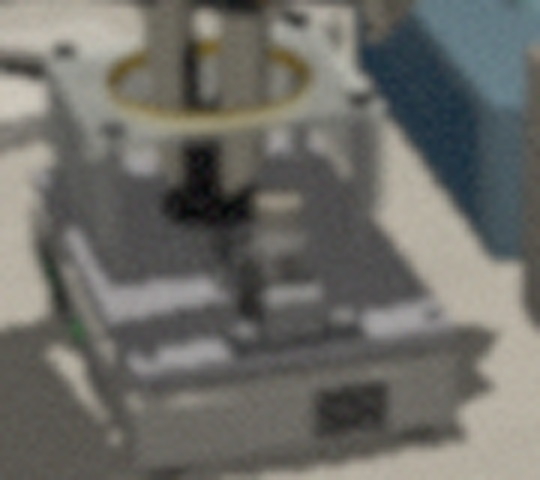

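The vial is upright at crop px (278,240) and has moved up against the fixed jaw. Its y has stopped changing and the twist is rising, so I continue in fine steps.

```bash
cat > t.py <<'E'
from station import bot
s=bot.state(); print(s['ee_rot'][2].round(4), 'wz',s['wrist_torque'][2].round(3),'j6',s['joint_torque'][5].round(4))
E
python3 t.py
```

```text
0.965 wz 0.113 j6 0.6615
```

Call:
{"method": "arm_command", "body": {
  "series": [
    [[0,0,0],[0,0,-0.01],5]
  ]
}}

```text
clock: 17.48
tcp_pos: [0.4984, 0.1031, 0.0832]
ee_rot: [-3.142, 0.001, 0.956]
contact_force: [-8.0, -2.8, 9.9]
gripper_width: 0.0141
grip_force: 30.0
```

```bash
python3 t.py
```

```text
0.956 wz 0.21 j6 -0.3122
```

Call:
{"method": "arm_command", "body": {
  "series": [
    [[0,0,0],[0,0,-0.01],5]
  ]
}}

```text
clock: 17.57
tcp_pos: [0.4983, 0.1031, 0.0831]
ee_rot: [-3.141, 0.001, 0.945]
contact_force: [-7.5, -3.0, 9.1]
gripper_width: 0.0137
grip_force: 30.0
```

```bash
python3 t.py
```

```text
0.9454 wz 0.187 j6 -0.1723
```

Call:
{"method": "arm_command", "body": {
  "series": [
    [[0,0,0],[0,0,-0.01],5]
  ]
}}

```text
clock: 17.65
tcp_pos: [0.4983, 0.1031, 0.0832]
ee_rot: [-3.141, 0.001, 0.935]
contact_force: [-8.1, -3.5, 9.0]
gripper_width: 0.0136
grip_force: 30.0
```

```bash
python3 t.py
```

```text
0.9354 wz 0.205 j6 -0.1166
```

Call:
{"method": "arm_command", "body": {
  "series": [
    [[0,0,0],[0,0,-0.01],5]
  ]
}}

```text
clock: 17.73
tcp_pos: [0.4983, 0.1031, 0.0832]
ee_rot: [-3.142, 0.001, 0.925]
contact_force: [-8.1, -2.8, 10.4]
gripper_width: 0.0141
grip_force: 30.0
```

```bash
python3 t.py
```

```text
0.9254 wz 0.23 j6 -0.1072
```

The twist is now about 0.062 N m above the free mean of 0.146, so roughly 9–10 N. I'll repeat the last bit once to average out the noise.

Call:
{"method": "arm_command", "body": {
  "series": [
    [[0,0,0],[0,0,0.05],5],
    [[0,0,0],[0,0,0.1],5],
    [[0,0,0],[0,0,0.1],5],
    [[0,0,0],[0,0,0.08],5],
    [[0,0,0],[0,0,0.06],5],
    [[0,0,0],[0,0,0.04],5],
    [[0,0,0],[0,0,0.03],5]
  ]
}}

```text
clock: 18.32
tcp_pos: [0.4984, 0.1031, 0.0832]
ee_rot: [-3.141, 0.001, 0.955]
contact_force: [-7.9, -3.1, 10.3]
gripper_width: 0.0138
grip_force: 30.0
```

```bash
python3 t.py
```

```text
0.9547 wz 0.186 j6 0.1655
```

Call:
{"method": "arm_command", "body": {
  "series": [
    [[0,0,0],[0,0,-0.01],5]
  ]
}}

```text
clock: 18.4
tcp_pos: [0.4983, 0.1031, 0.0832]
ee_rot: [-3.141, 0.001, 0.945]
contact_force: [-8.5, -2.9, 9.0]
gripper_width: 0.0139
grip_force: 30.0
```

```bash
python3 t.py
```

```text
0.9454 wz 0.222 j6 -0.0475
```

Call:
{"method": "arm_command", "body": {
  "series": [
    [[0,0,0],[0,0,-0.01],5]
  ]
}}

```text
clock: 18.48
tcp_pos: [0.4983, 0.1031, 0.0832]
ee_rot: [-3.142, 0.001, 0.935]
contact_force: [-7.9, -2.7, 9.6]
gripper_width: 0.0135
grip_force: 30.0
```

```bash
python3 t.py
```

```text
0.9354 wz 0.187 j6 -0.104
```

Call:
{"method": "arm_command", "body": {
  "series": [
    [[0,0,0],[0,0,-0.01],5]
  ]
}}

```text
clock: 18.57
tcp_pos: [0.4983, 0.1031, 0.0832]
ee_rot: [-3.141, 0.001, 0.925]
contact_force: [-9.1, -2.1, 9.5]
gripper_width: 0.0137
grip_force: 30.0
```

```bash
python3 t.py
```

```text
0.9254 wz 0.217 j6 -0.1062
```

Both passes agree at about 9–10 N. I release and leave straight up.

Call:
{"method": "arm_command", "body": {
  "series": [
    [[0,0,0],[0,0,0],18],
    [[0,0,0],[0,0,0],24],
    [[0,0,0],[0,0,0],26],
    [[0,0,0],[0,0,0],26],
    [[0,0,8],[0,0,0],26],
    [[0,0,25],[0,0,0],26],
    [[0,0,50],[0,0,0],26],
    [[0,0,80],[0,0,0],26]
  ]
}}

```text
clock: 19.23
tcp_pos: [0.4979, 0.1032, 0.1626]
ee_rot: [-3.14, 0.002, 0.926]
contact_force: [0.8, -0.4, -0.1]
gripper_width: 0.0263
grip_force: 0.0
```

Call:
{"method": "arm_command", "body": {
  "series": [
    [[0,0,30],[0,0,0],26],
    [[0,0,60],[0,0,0],26],
    [[-20,20,90],[0,0,0],26],
    [[-40,50,110],[0,0,0],26],
    [[-60,90,120],[0,0,0],26],
    [[-70,130,120],[0,0,0],26],
    [[-80,150,120],[0,0,0],26],
    [[-80,150,120],[0,0,0],26]
  ]
}}

```text
clock: 19.9
tcp_pos: [0.4168, 0.2566, 0.2832]
ee_rot: [-3.141, -0.001, 0.93]
contact_force: [-0.1, -0.0, 0.5]
gripper_width: 0.026
grip_force: 0.0
```

```bash
python3 vy.py
python3 - <<'E'
from h import *
c=cam('top'); s=cam('side'); P=cloud(c); x,y,z=[P[...,i] for i in range(3)]
k=(np.hypot(x-.498,y-.102)<.03)&(z>.088)&(z<.102); q=P[k][:,:2]
w,v=np.linalg.eigh(np.cov(q.T)); print('wing',q.mean(0),np.degrees(np.arctan2(v[1,1],v[0,1])),len(q))
m=(np.hypot(x-.502,y-.003)<.03)&(z>.094)&(z<.108); print('cap',P[m].mean(0),m.sum())
A=cv2.resize(c['color'][150:245,130:370],None,fx=3.3,fy=3.3,interpolation=cv2.INTER_CUBIC)
cv2.imwrite('pics/final.png',A[:,:800])
E
```

```text
0.9295 [-0.0611  0.1089 -0.0366]
67 [-0.0119 -0.0064  0.0014]
wing [0.49767218 0.10161991] 54.49671578980128 119
cap [0.50155326 0.00147143 0.10205264] 63
```

View pics/final.png

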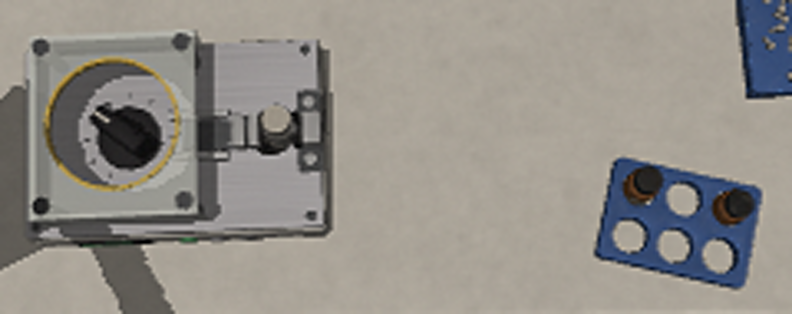

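The vial at (275,128) stands between the jaws. The knob has turned 2.1 rad, matching the tool, and both ambers are untouched. Handing in.

```bash
python3 -c "
from station import bot
print(bot.close_job())"
```

```text
the job is handed in; nothing more can be done
None
```

The white vial is standing in the clamp pocket and held at about 9–10 N (estimated from noisy wrist-twist readings), the amber vials look unmoved, and the job was handed in at about 20 s on the robot's clock; no verdict came back.

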